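Open the vacuum gate valve to its stop and back it off a quarter turn

ROBOT

A 7-joint arm with a two-finger parallel gripper is mounted at the origin on the work surface. World frame = base frame: x ahead of the robot, y to its left, z up, the work surface at z = 0. Lengths are in mm, angles in rad, forces in N, time in s.
With the tool pointing down it reaches from about 350 to 900 mm from the base axis. Payload 7.2 kg.
Tool frame: the origin (TCP) lies midway between the tips of the shut fingers; the grasp point (between the pads) lies 19 mm behind it; z points along the fingers, y is the direction in which the jaws open and shut (so a half turn about z gives the same grasp; the last joint's range is limited). The gripper opens to 88 mm and grips with 3 to 60 N. Pads are 20 mm wide; open, the fingers measure 115 mm over their backs; the gripper's body (75 mm by 178 mm) begins 61 mm behind the grasp point.
Start: joints at [-1.236, 0.411, -0.013, 1.596, 0.006, 1.134, -0.082], TCP at [245.007, 574.979, 222.653] pointing down, gripper open.
Joint ranges: [-2.95, 2.95], [-0.29, 1.99], [-1.47, 1.44], [0.14, 2.54], [-1.03, 4.17], [0.13, 1.85], [-2.86, 2.86]. Speed limits (rad/s): [2.39, 2.39, 3.01, 3.01, 3.14, 3.14, 3.14].

INTERFACE

Orientations are given as a unit quaternion [x, y, z, w].
In Python, from station import sense, grab_frame, hand_in gives the robot as it stands.
- The arm moves only by the tool servo_tool, never from a script. Its argument "steps" is one flat list of numbers, 5 for each row, row after row: the closure, from 0 (fully open) to 1 (shut), then the shift along the tool's x, y, z in m, then the turn about the tool's z in degrees. A call has 1 to 20 rows; each row shifts and turns the commanded pose from where the row before left it, along the tool's axes as they then stand; what a row does not reach is not made up. A row lasts 1/10 s, in which the tool goes at most 50 mm and 8.59 degrees, less where a joint would pass 70% of its speed; a pose out of reach is approached as far as the arm can. A call is refused whole if a number of a shift passes 0.05 or a number of a turn 8.59, either way. A call with a gripper value outside its range is refused whole. The fingers move at their own pace and stop on an object; the grip force is fixed at half the most. Time passes only in rows, so rows that do not move let the fingers close. It gives the time, the measured TCP pose, the force and the opening at its end, in the units of the state.
- sense(): the state, without advancing time (a new reading comes with each control period).
- grab_frame(name): name is "side" or "top"; returns a dict with "color" (384x512x3 uint8, red, green, blue), "fx", "fy", "cx", "cy" (pixels), "position" and "attitude" of the camera in the world. Camera axes: x right, y up, looking along -z (the intrinsics and any distortion apply to the point x, -y, -z); pixel columns grow to the right and rows downward; lengths in mm; the calibration is good to about 2 mm. A picture is of the moment at which its call begins. There is no depth.
- hand_in(): hands the job in, once; it reports no verdict.
The state is a dict: "time_s": time; "q": joint angles; "qvel": joint speeds; "tau": joint torques, N m; "tcp_pos": TCP position; "tool_rot": TCP orientation; "wrist_force": force on the tool from outside, world axes, zero at the start; "torque": the same for the moment, N m; "finger_gap": finger opening in mm.
Only numpy, scipy, OpenCV 4.12 (cv2) and the standard library are available. Lean on these libraries where they do the work, as an engineer would, in place of code of your own. Each camera call takes 0.05 s, during which the arm holds its last target.

TASK

Open the gate valve on the vacuum line fully: crank its handwheel anticlockwise (seen from the wheel's face) through as many turns as it takes until you feel it come up firmly against the stop, then turn it back clockwise a quarter of a turn so that it cannot jam. Take your hand off and leave the wheel there; do not disturb the jar, dish and slide box lying about.

Things in the scene. Friction and masses are not known exactly. Their poses are not given: they have to be found in the camera images.
- valve: Fixed steel pipework with the gate valve. Origin on the bench under the valve body's centre; z up; yaw varies. A clear chamber 240 x 220 x 276 mm stands at (50, -360 mm). A 36 mm pipe runs along its y at height 70 mm. Bonnet and handwheel axis rise from (0, 0, 70 mm), leaning 35 degrees from vertical towards its -x (the robot's side): axis direction (-0.574, 0, 0.819) in this frame.
- header (a point): Middle of the fixed 36 mm header pipe (clamps 56 mm) above the valve, height 360 mm; axes as the valve's. It runs 200 mm either way along y, to a riser at +y and a post at -y. It stands in the way of a hand coming down vertically on the far half of the wheel, but leaves 55 mm or more beside the crank handle's path for a hand lying along the wheel's axis.
- stem (a joint): How far (m) the bare steel stem, 10 mm thick, has risen out of the wheel's hub along the wheel's axis: 0 with the valve shut, 3 mm more for each anticlockwise (opening) turn, so a quarter turn shows as only 0.75 mm. It never stands out of the hub by more than 10 mm.
- hub (a point): Centre of the black handwheel, on its axis, in the rim's plane (rim 124 mm over all, 14 mm thick, three spokes). Turns with the wheel: z outward along the axis, x to the crank handle. Friction some 3 N at the handle, no spring: it stays where left. A rigid stop ends the opening, 1.2 to 2.2 turns from the start; at which angle differs each time.
- handle (a point): Grip point of the black crank handle, a round upright 50 mm long and 18 mm across that spins freely on its own pin at 55 mm from the wheel's axis, parallel to that axis. The point is on the handle's centre line, 22 mm below its free end, 28 mm above its lower end and 40 mm from the plane of the rim's centre; z points along the handle to its free end.
- jar: Bystander: amber glass jar with a white cap, 54 mm diameter, 85 mm high; origin at the centre of its underside. Leave alone.
- dish: Bystander: low glass dish, 90 mm diameter, 18 mm high; origin at the centre of its underside. Leave alone.
- slide_box: Bystander: closed grey box for slides, 90 x 160 x 30 mm; origin at the centre of its underside. Leave alone.

How it is judged:
By the outcome, as a careful person would: the job done as asked, in the order asked, and still so for the second after the job is handed in, with the robot touching nothing.
It also fails if it takes over 69 s, if anything falls off the work surface, if the arm or the gripper's body presses on something with over 40 N, if the wrist force passes 120 N, or if a joint passes its speed limit or range.

## Working session

There is one attempt and no reset: what is moved stays moved. The work goes in short steps, Python scripts to look and compute and a tool call to move; the robot and the scene stay as the last step left them, time stands still between calls to the robot, and variables do not carry over. Pictures are saved under pics/ and viewed, and the job is handed in when it is done.

Besides the shell and the picture viewer there is one more tool, called after "Emit:" by a JSON object that holds its "api" and its "payload". servo_tool: Moves the arm, as the interface text tells. Its arguments: {"type":"object","properties":{"steps":{"type":"array","items":{"type":"number"}}},"required":["steps"]}

```bash
ls; mkdir -p pics; python3 - <<'E'
from station import sense, grab_frame
import cv2
s=sense();print({k:s[k] for k in('time_s','tcp_pos','tool_rot','wrist_force','finger_gap')})
for n in('side','top'):
    f=grab_frame(n);print(n,{k:f[k] for k in f if k!='color'})
    cv2.imwrite(f'pics/{n}0.png',f['color'][:,:,::-1])
E
```

```text
pics
{'time_s': 0.0, 'tcp_pos': array([244.85257496, 574.49658835, 221.82625647]), 'tool_rot': array([ 2.00044876e-01,  9.79786418e-01, -7.82870894e-04, -1.03140347e-04]), 'wrist_force': array([ 0.27712733, -1.25771856,  0.47388819]), 'finger_gap': 87.76264244536243}
side {'fx': 438.6916289937992, 'fy': 438.6916289937992, 'cx': 258.4875813661762, 'cy': 194.39332372059897, 'position': array([   3.33130634, -136.23776671,  921.43673573]), 'attitude': array([ 0.25322399, -0.19089828, -0.58984577,  0.74264219])}
top {'fx': 493.4772546906522, 'fy': 493.4772546906522, 'cx': 256.9516454636339, 'cy': 183.40257162055866, 'position': array([ 340.42832521,   32.65952955, 1259.17695822]), 'attitude': array([-0.06455147,  0.07156344,  0.71196854, -0.69556637])}
```

View pics/side0.png

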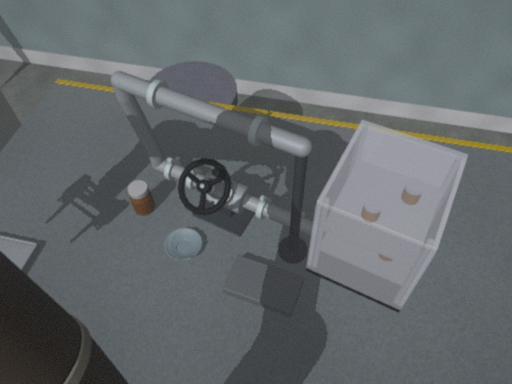

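View pics/top0.png

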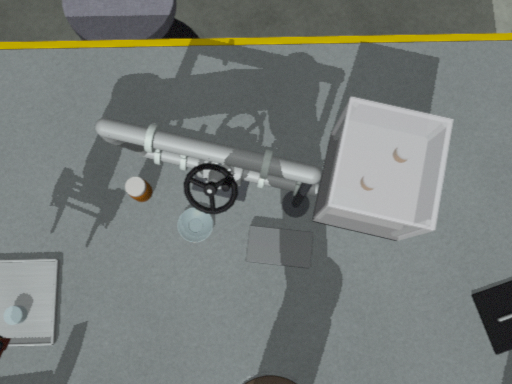

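```bash
python3 - <<'E'
import cv2
s=cv2.imread('pics/side0.png');t=cv2.imread('pics/top0.png')
cv2.imwrite('pics/s0z.png',cv2.resize(s[60:270,90:330],None,fx=3.3,fy=2.85 if 0 else 3.3*600/693,interpolation=2) if 0 else cv2.resize(s[60:260,90:330],None,fx=3,fy=3,interpolation=2))
cv2.imwrite('pics/t0z.png',cv2.resize(t[100:280,90:340],None,fx=3.2,fy=3.2,interpolation=2))
E
```

```text
(no output)
```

View pics/s0z.png

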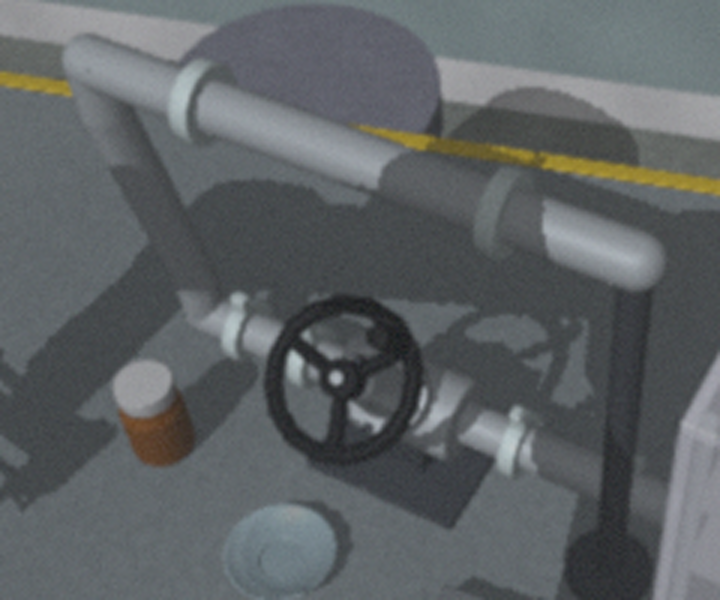

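View pics/t0z.png

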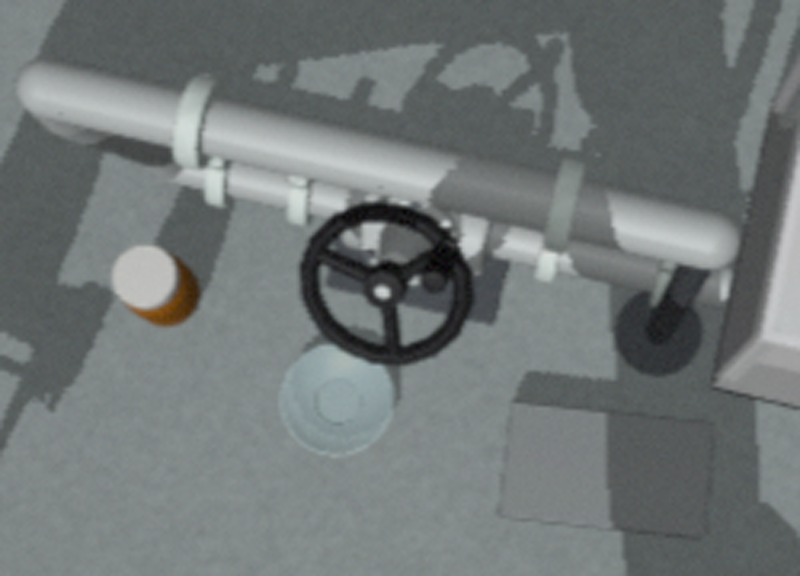

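```bash
cat > h.py <<'E'
import numpy as np,cv2,pickle
from scipy.spatial.transform import Rotation as R
from scipy.optimize import least_squares
CAM={'side':dict(f=438.69163,c=(258.48758,194.39332),p=np.array([3.33130634,-136.23776671,921.43673573]),a=R.from_quat([0.25322399,-0.19089828,-0.58984577,0.74264219])),
'top':dict(f=493.47725,c=(256.95165,183.40257),p=np.array([340.42832521,32.65952955,1259.17695822]),a=R.from_quat([-0.06455147,0.07156344,0.71196854,-0.69556637]))}
def proj(n,P):
    k=CAM[n];q=k['a'].inv().apply(np.atleast_2d(P)-k['p'])
    return np.c_[k['c'][0]+k['f']*q[:,0]/-q[:,2],k['c'][1]+k['f']*q[:,1]/q[:,2]]
def tri(s,t):
    r=least_squares(lambda P:np.r_[(proj('side',P)-s).ravel(),(proj('top',P)-t).ravel()],[400,100,100])
    return r.x,r.fun
E
python3 - <<'E'
from h import *
np.set_printoptions(precision=1,suppress=True)
for n,s,t in [('stem',(202.7,186),(209.7,190.9)),('hend',(217,171.3),(226.3,186.9)),('rimc',(205,186.7),(210.8,188.1)),('hl',(118.3,80.7),(104,127.5)),('hr',(303.3,146),(312.8,175))]:
    print(n,*tri(np.array(s),np.array(t)))
E
```

```text
stem [535.4 124.2 185.4] [ 0. -0. -0.  0.]
hend [531.2  84.6 249.6] [ 0.2 -0.  -0.2  0.1]
rimc [543.9 123.  172.8] [ 0.1 -0.  -0.1  0.1]
hl [629.9 309.8 359.1] [ 0.6 -0.1 -0.5  0.3]
hr [528.6 -82.4 364.1] [ 0. -0. -0.  0.]
```

```bash
cat >> h.py <<'E'
from station import sense,grab_frame
np.set_printoptions(precision=2,suppress=True)
yaw=np.radians(-14.4)
XP=np.array([np.cos(yaw),np.sin(yaw),0]);YP=np.array([-np.sin(yaw),np.cos(yaw),0])
AX=-.574*XP+.819*np.array([0,0,1]);AX/=np.linalg.norm(AX)
UP=np.cross(YP,AX)
HUB=np.array([543.9,123,172.8])
def st():
    s=sense();Rm=R.from_quat(s['tool_rot']).as_matrix();return s,np.array(s['tcp_pos']),Rm
def show():
    s,p,Rm=st();z=Rm[:,2]
    print('t',s['time_s'],'tcp',p,'F',np.array(s['wrist_force']),'gap',s['finger_gap'])
    print('q',np.array(s['q']),'z',z,'y',Rm[:,1],'tilt',np.degrees(np.arccos(-z[2])),'az',np.degrees(np.arctan2(z[1],z[0])))
def go(target,n):
    s,p,Rm=st();d=Rm.T@(np.array(target)-p);print('tool d',d,'per row m',d/n/1000)
E
python3 - <<'E'
from h import *
show();go([605,-156,600],20);print(UP,AX)
E
```

```text
t 0.1 tcp [244.89 574.56 221.92] F [-0.22  0.75 -0.42] gap 87.71294127412379
q [-1.24  0.41 -0.01  1.6   0.01  1.13 -0.08] z [-0. -0. -1.] y [ 0.39  0.92 -0.  ] tilt 0.07884845141428973 az -108.38879562377284
tool d [-617.72 -531.43 -377.28] per row m [-0.03 -0.03 -0.02]
[ 0.79 -0.2   0.57] [-0.56  0.14  0.82]
```

Emit:
{"api": "servo_tool", "payload": {"steps": [0, -0.031, -0.0266, -0.019, 0, 0, -0.031, -0.0266, -0.019, 0, 0, -0.031, -0.0266, -0.019, 0, 0, -0.031, -0.0266, -0.019, 0, 0, -0.031, -0.0266, -0.019, 0, 0, -0.031, -0.0266, -0.019, 0, 0, -0.031, -0.0266, -0.019, 0, 0, -0.031, -0.0266, -0.019, 0, 0, -0.031, -0.0266, -0.019, 0, 0, -0.031, -0.0266, -0.019, 0, 0, -0.031, -0.0266, -0.019, 0, 0, -0.031, -0.0266, -0.019, 0, 0, -0.031, -0.0266, -0.019, 0, 0, -0.031, -0.0266, -0.019, 0, 0, -0.031, -0.0266, -0.019, 0, 0, -0.031, -0.0266, -0.019, 0, 0, -0.031, -0.0266, -0.019, 0, 0, -0.031, -0.0266, -0.019, 0, 0, -0.031, -0.0266, -0.019, 0, 0, -0.031, -0.0266, -0.019, -8.5]}}

```text
time_s: 2.1
tcp_pos: [596.5, -147.1, 573.0]
tool_rot: [0.126, 0.992, -0.002, 0.017]
wrist_force: [0.8, -0.1, 0.4]
finger_gap: 87.9
```

```bash
python3 - <<'E'
from h import *
show();s,p,Rm=st();print(Rm.T@XP,Rm.T@YP,np.degrees(np.arctan2(p[1],p[0])))
E
```

```text
t 2.1 tcp [ 596.54 -147.12  572.98] F [ 0.77 -0.06  0.36] gap 87.90068085177808
q [-0.03  0.33  0.31  0.94 -0.1   1.85  1.56] z [ 0.03 -0.01 -1.  ] y [0.25 0.97 0.  ] tilt 1.9460094899069365 az -14.33845612781469
[-1.    0.    0.03] [0. 1. 0.] -13.853813485321446
```

Emit:
{"api": "servo_tool", "payload": {"steps": [0, 0, 0, -0.03, 0, 0, 0, 0, -0.03, 0, 0, 0, 0, -0.03, 0, 0, 0, 0, -0.03, 0]}}

```text
time_s: 2.5
tcp_pos: [570.6, -139.0, 629.0]
tool_rot: [0.126, 0.99, -0.007, 0.064]
wrist_force: [0.2, 1.1, -0.2]
finger_gap: 87.4
```

```bash
python3 - <<'E'
from h import *
show()
E
```

```text
t 2.5 tcp [ 570.63 -138.96  629.  ] F [ 0.21  1.12 -0.17] gap 87.40888705328119
q [-0.12  0.24  0.41  0.94 -0.1   1.85  1.55] z [ 0.12 -0.03 -0.99] y [0.25 0.97 0.  ] tilt 7.370429304926093 az -13.53998838720221
```

Emit:
{"api": "servo_tool", "payload": {"steps": [0, -0.02, 0, -0.035, 0, 0, -0.02, 0, -0.035, 0, 0, -0.02, 0, -0.035, 0, 0, -0.02, 0, -0.035, 0, 0, -0.02, 0, -0.035, 0, 0, -0.02, 0, -0.035, 0]}}

```text
time_s: 3.1
tcp_pos: [609.3, -149.4, 718.7]
tool_rot: [0.124, 0.979, -0.018, 0.161]
wrist_force: [0.5, -0.3, -0.5]
finger_gap: 87.8
```

```bash
python3 - <<'E'
from h import *
show()
E
```

```text
t 3.1 tcp [ 609.35 -149.41  718.7 ] F [ 0.47 -0.29 -0.52] gap 87.79935962119389
q [-0.08  0.27  0.4   0.71 -0.13  1.85  1.56] z [ 0.31 -0.08 -0.95] y [0.25 0.97 0.  ] tilt 18.64166165994478 az -13.61847516610844
```

Emit:
{"api": "servo_tool", "payload": {"steps": [0, -0.02, 0, -0.035, 0, 0, -0.02, 0, -0.035, 0, 0, -0.02, 0, -0.035, 0, 0, -0.02, 0, -0.035, 0, 0, -0.02, 0, -0.035, 0, 0, -0.02, 0, -0.035, 0]}}

```text
time_s: 3.7
tcp_pos: [602.9, -150.9, 816.7]
tool_rot: [0.122, 0.959, -0.029, 0.255]
wrist_force: [0.2, 0.1, -0.5]
finger_gap: 88.1
```

```bash
python3 - <<'E'
from h import *
show()
E
```

```text
t 3.7 tcp [ 602.9  -150.9   816.69] F [ 0.18  0.14 -0.47] gap 88.07520089694437
q [-0.1   0.24  0.46  0.55 -0.15  1.85  1.56] z [ 0.48 -0.12 -0.87] y [0.25 0.97 0.01] tilt 29.69041083283289 az -13.822775260446306
```

Emit:
{"api": "servo_tool", "payload": {"steps": [0, -0.02, 0, -0.035, 0, 0, -0.02, 0, -0.035, 0, 0, -0.02, 0, -0.035, 0]}}

```text
time_s: 4.0
tcp_pos: [584.9, -147.6, 866.2]
tool_rot: [0.121, 0.946, -0.035, 0.299]
wrist_force: [0.1, -1.5, -0.4]
finger_gap: 87.4
```

```bash
python3 - <<'E'
from h import *
show()
E
```

```text
t 4.0 tcp [ 584.9  -147.57  866.18] F [ 0.14 -1.49 -0.37] gap 87.43888904145811
q [-0.14  0.21  0.52  0.48 -0.17  1.85  1.56] z [ 0.56 -0.14 -0.82] y [0.25 0.97 0.01] tilt 35.05627875503605 az -13.875246066471808
```

```bash
cat > ov.py <<'E'
from h import *
def ov(n,img,phi,hub,out,crop,z=4):
    x0,y0,x1,y1=crop;im=cv2.resize(img[y0:y1,x0:x1],None,fx=z,fy=z,interpolation=cv2.INTER_CUBIC)
    t=np.linspace(0,2*np.pi,120)
    T=lambda P:((proj(n,P)-[x0,y0]+.5)*z).astype(np.int32)
    for r,c in((62,(0,255,255)),(48,(0,255,255))):
        cv2.polylines(im,[T(hub+r*(np.cos(t)[:,None]*UP+np.sin(t)[:,None]*YP))],True,c,1)
    e=np.cos(phi)*UP+np.sin(phi)*YP;b=hub+55*e
    for h,c in((12,(0,0,255)),(62,(0,255,0))):
        f=np.cos(t)[:,None]*UP+np.sin(t)[:,None]*YP
        cv2.polylines(im,[T(b+h*AX+9*f)],True,c,1)
    cv2.circle(im,tuple(int(v) for v in T(hub)[0]),3,(255,0,255),1)
    cv2.imwrite(out,im)
E
python3 - <<'E'
from ov import *
ov('side',cv2.imread('pics/side0.png'),np.radians(-44),HUB,'pics/o_s.png',(160,130,260,240),5)
ov('top',cv2.imread('pics/top0.png'),np.radians(-44),HUB,'pics/o_t.png',(160,140,260,240),5)
E
```

```text
(no output)
```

View pics/o_s.png

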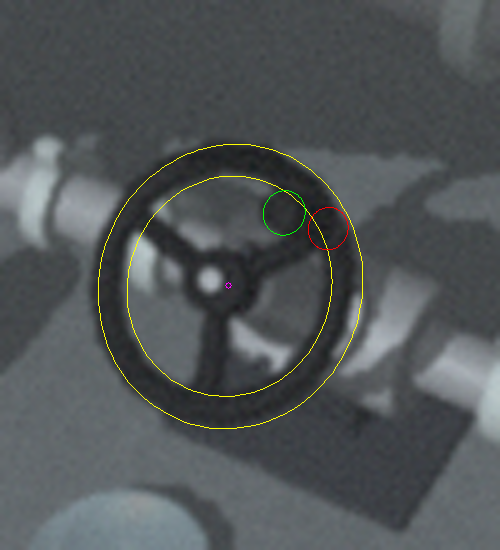

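View pics/o_t.png

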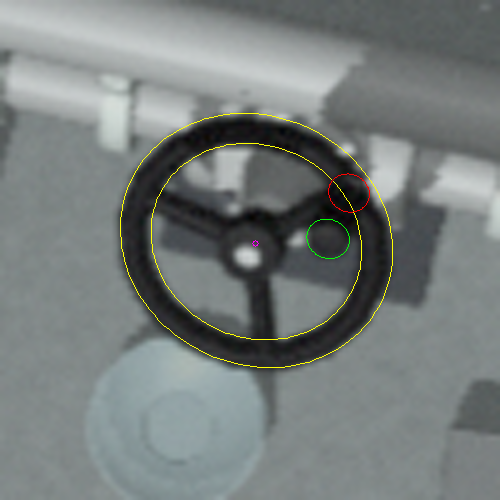

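```bash
cat >> h.py <<'E'
def hand(phi,h,r=55):   # TCP target for grasp point at handle height h
    p=np.radians(phi);return HUB+r*(np.cos(p)*UP+np.sin(p)*YP)+(h-19)*AX
E
python3 - <<'E'
from h import *
a=hand(-44,220);print(a,hand(-44,42));go(a,15)
s,p,Rm=st();print('tool in UP,YP,AX',Rm.T@np.c_[UP,YP,AX])
E
```

```text
[454.04 106.63 360.11] [552.99  81.22 214.34]
tool d [447.09 210.12 306.28] per row m [0.03 0.01 0.02]
tool in UP,YP,AX [[-1.    0.   -0.  ]
 [ 0.    1.    0.01]
 [ 0.    0.01 -1.  ]]
```

Emit:
{"api": "servo_tool", "payload": {"steps": [0, 0.028, 0.0131, 0.0191, 0, 0, 0.028, 0.0131, 0.0191, 0, 0, 0.028, 0.0131, 0.0191, 0, 0, 0.028, 0.0131, 0.0191, 0, 0, 0.028, 0.0131, 0.0191, 0, 0, 0.028, 0.0131, 0.0191, 0, 0, 0.028, 0.0131, 0.0191, 0, 0, 0.028, 0.0131, 0.0191, 0, 0, 0.028, 0.0131, 0.0191, 0, 0, 0.028, 0.0131, 0.0191, 0, 0, 0.028, 0.0131, 0.0191, 0, 0, 0.028, 0.0131, 0.0191, 0, 0, 0.028, 0.0131, 0.0191, 0, 0, 0.028, 0.0131, 0.0191, 0, 0, 0.028, 0.0131, 0.0191, 0, 0, 0.028, 0.0131, 0.0191, 0, 0, 0, 0, 0, 0]}}

```text
time_s: 5.7
tcp_pos: [451.9, 106.3, 361.1]
tool_rot: [0.12, 0.947, -0.035, 0.296]
wrist_force: [0.8, -0.6, 0.2]
finger_gap: 87.8
```

```bash
python3 - <<'E'
from h import *
show();go(hand(-44,42),10)
for n in('side','top'):
    f=grab_frame(n);cv2.imwrite(f'pics/{n}1.png',cv2.resize(f['color'][80:280,120:340,::-1],None,fx=3,fy=3))
E
```

```text
t 5.7 tcp [451.87 106.32 361.09] F [ 0.82 -0.59  0.16] gap 87.82088802255164
q [-0.35 -0.24 -0.29  2.14  0.51  0.9   0.43] z [ 0.55 -0.14 -0.82] y [0.25 0.97 0.01] tilt 34.70590541315212 az -13.958397610055986
tool d [ -2.11   0.05 179.96] per row m [-0.    0.    0.02]
```

View pics/side1.png

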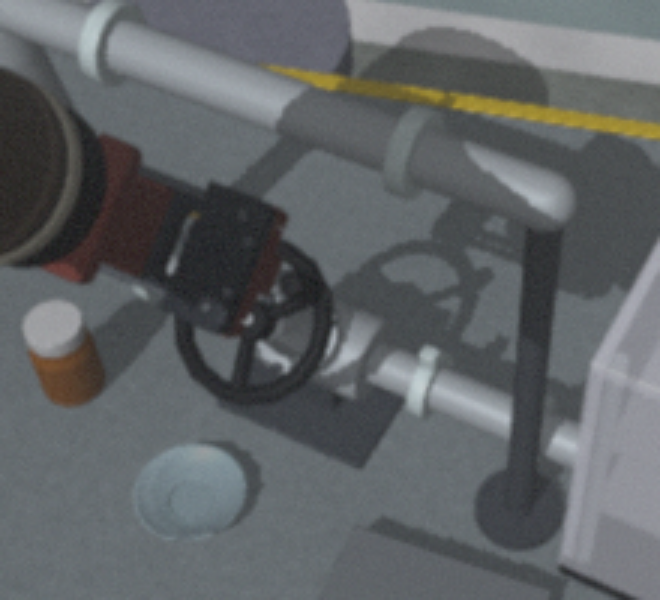

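View pics/top1.png

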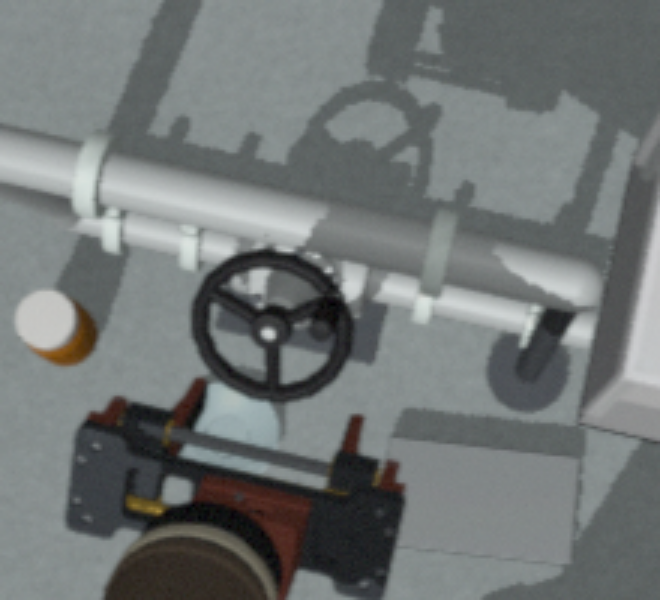

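Emit:
{"api": "servo_tool", "payload": {"steps": [0, -0.0005, 0, 0.02, 0, 0, -0.0005, 0, 0.02, 0, 0, -0.0005, 0, 0.02, 0, 0, -0.0005, 0, 0.02, 0, 0, 0, 0, 0.02, 0, 0, 0, 0, 0.02, 0, 0, 0, 0, 0.02, 0, 0, 0, 0, 0.02, 0, 0, 0, 0, 0.01, 0, 0, 0, 0, 0.01, 0, 0, 0, 0, 0, 0]}}

```text
time_s: 6.9
tcp_pos: [557.2, 79.4, 218.9]
tool_rot: [0.123, 0.946, -0.034, 0.299]
wrist_force: [0.1, -0.8, -0.3]
finger_gap: 87.4
```

```bash
python3 - <<'E'
from h import *
show();go(hand(-44,42),1)
for n in('side','top'):
    f=grab_frame(n);cv2.imwrite(f'pics/{n}2.png',cv2.resize(f['color'][120:260,140:300,::-1],None,fx=4,fy=4))
E
```

```text
t 6.9 tcp [557.23  79.35 218.88] F [ 0.08 -0.85 -0.28] gap 87.38747667657056
q [-0.27  0.09 -0.22  2.22  0.9   0.53  0.11] z [ 0.56 -0.14 -0.82] y [0.25 0.97 0.01] tilt 35.00410050136996 az -13.97972598242361
tool d [6.35 0.7  1.1 ] per row m [0.01 0.   0.  ]
```

View pics/side2.png

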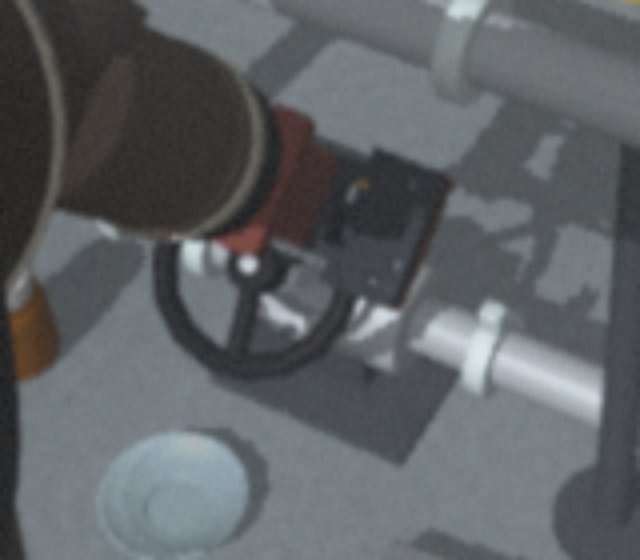

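View pics/top2.png

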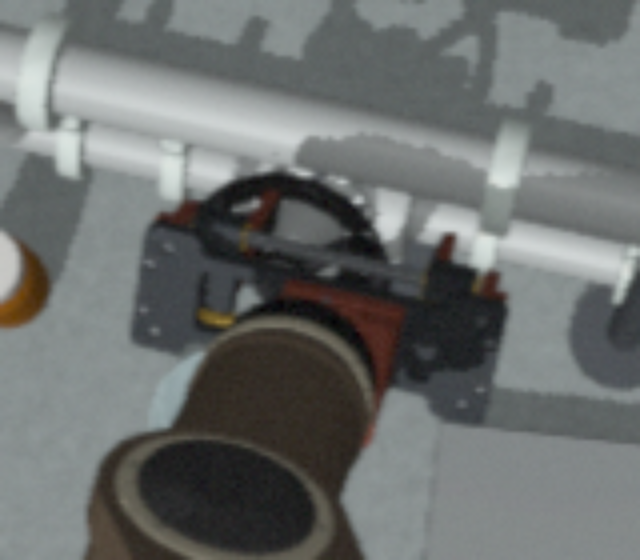

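Emit:
{"api": "servo_tool", "payload": {"steps": [0, 0.003, 0.0005, 0, 0, 0, 0.003, 0, 0.001, 0, 0, 0, 0, 0, 0]}}

```text
time_s: 7.3
tcp_pos: [551.0, 82.4, 213.8]
tool_rot: [0.122, 0.946, -0.034, 0.298]
wrist_force: [1.0, -0.3, -1.2]
finger_gap: 87.9
```

```bash
python3 - <<'E'
from h import *
show();go(hand(-44,42),1)
E
```

```text
t 7.3 tcp [551.01  82.38 213.78] F [ 1.04 -0.27 -1.16] gap 87.94011599374969
q [-0.27  0.09 -0.22  2.23  0.91  0.53  0.08] z [ 0.56 -0.14 -0.82] y [0.25 0.97 0.01] tilt 34.92896284033062 az -13.817028359433646
tool d [-2.14 -0.62  0.8 ] per row m [-0. -0.  0.]
```

Emit:
{"api": "servo_tool", "payload": {"steps": [0.5, -0.001, -0.0005, 0, 0, 0.5, -0.001, 0, 0, 0, 0.6, 0, 0, 0, 0, 0.7, 0, 0, 0, 0, 0.8, 0, 0, 0, 0, 1, 0, 0, 0, 0, 1, 0, 0, 0, 0, 1, 0, 0, 0, 0]}}

```text
time_s: 8.1
tcp_pos: [552.8, 81.3, 214.7]
tool_rot: [0.122, 0.946, -0.034, 0.298]
wrist_force: [-1.4, -3.3, 1.6]
finger_gap: 27.5
```

```bash
cat >> h.py <<'E'
def wh():
    s,p,Rm=st();g=p+19*(-Rm[:,2])-HUB
    u,v,h=g@UP,g@YP,g@AX;phi=np.degrees(np.arctan2(v,u))
    F=np.array(s['wrist_force']);e=np.array([np.cos(np.radians(phi)),np.sin(np.radians(phi))])
    Fu,Fv,Fa=F@UP,F@YP,F@AX
    print('t %.2f u %.1f v %.1f h %.1f r %.1f phi %.1f | Frad %.1f Ftan %.1f Fax %.1f gap %.1f tilt %.1f'%(s['time_s'],u,v,h,np.hypot(u,v),phi,Fu*e[0]+Fv*e[1],-Fu*e[1]+Fv*e[0],Fa,s['finger_gap'],np.degrees(np.arccos(-Rm[2,2]))))
    return u,v,h,phi
E
python3 - <<'E'
from h import *
show();go(hand(-44,42),1);wh()
E
```

```text
t 8.1 tcp [552.79  81.26 214.74] F [-1.44 -3.25  1.61] gap 27.46139873952256
q [-0.27  0.09 -0.22  2.23  0.91  0.53  0.09] z [ 0.56 -0.14 -0.82] y [0.25 0.97 0.01] tilt 34.90795828431881 az -13.856843183496045
tool d [0.06 0.01 0.45] per row m [0. 0. 0.]
t 8.10 u 39.7 v -38.3 h 42.4 r 55.2 phi -44.0 | Frad 2.8 Ftan -2.2 Fax 1.7 gap 27.5 tilt 34.9
```

Emit:
{"api": "servo_tool", "payload": {"steps": [1, 0, 0, 0, 0, 1, 0, 0, 0, 0, 1, 0, 0, 0, 0]}}

```text
time_s: 8.4
tcp_pos: [552.6, 79.5, 214.7]
tool_rot: [0.123, 0.946, -0.035, 0.298]
wrist_force: [-2.4, -5.1, 3.2]
finger_gap: 17.8
```

```bash
python3 - <<'E'
from h import *
wh()
E
```

```text
t 8.40 u 39.8 v -40.0 h 42.3 r 56.4 phi -45.1 | Frad 4.6 Ftan -3.2 Fax 3.2 gap 17.8 tilt 34.9
```

```bash
cat > circ.py <<'E'
from h import *
import sys
def rows(p0,p1,step,lead=0,cl=1):
    # from measured state: correct residual over rows; target commanded = circle r=55 (+lead deg)
    n=max(1,round(abs(p1-p0)/step));ph=np.radians(np.linspace(p0,p1,n+1))
    P=55*np.c_[np.cos(ph),np.sin(ph)];d=np.diff(P,axis=0)
    out=[]
    for a in d: out+=[cl,round(-a[0]/1000,4),round(a[1]/1000,4),0,0]
    print(n,', '.join('%g'%x for x in out))
if __name__=='__main__': wh();rows(*map(float,sys.argv[1:4]))
E
python3 circ.py -45 55 10; python3 circ.py 55 235 10
```

```text
t 8.40 u 39.8 v -40.0 h 42.3 r 56.4 phi -45.1 | Frad 4.6 Ftan -3.2 Fax 3.2 gap 17.8 tilt 34.9
10 1, -0.0062, 0.0073, 0, 0, 1, -0.0048, 0.0083, 0, 0, 1, -0.0033, 0.009, 0, 0, 1, -0.0017, 0.0094, 0, 0, 1, -0, 0.0096, 0, 0, 1, 0.0017, 0.0094, 0, 0, 1, 0.0033, 0.009, 0, 0, 1, 0.0048, 0.0083, 0, 0, 1, 0.0062, 0.0073, 0, 0, 1, 0.0073, 0.0062, 0, 0
t 8.40 u 39.8 v -40.0 h 42.3 r 56.4 phi -45.1 | Frad 4.6 Ftan -3.2 Fax 3.2 gap 17.8 tilt 34.9
18 1, 0.0083, 0.0048, 0, 0, 1, 0.009, 0.0033, 0, 0, 1, 0.0094, 0.0017, 0, 0, 1, 0.0096, 0, 0, 0, 1, 0.0094, -0.0017, 0, 0, 1, 0.009, -0.0033, 0, 0, 1, 0.0083, -0.0048, 0, 0, 1, 0.0073, -0.0062, 0, 0, 1, 0.0062, -0.0073, 0, 0, 1, 0.0048, -0.0083, 0, 0, 1, 0.0033, -0.009, 0, 0, 1, 0.0017, -0.0094, 0, 0, 1, -0, -0.0096, 0, 0, 1, -0.0017, -0.0094, 0, 0, 1, -0.0033, -0.009, 0, 0, 1, -0.0048, -0.0083, 0, 0, 1, -0.0062, -0.0073, 0, 0, 1, -0.0073, -0.0062, 0, 0
```

Emit:
{"api": "servo_tool", "payload": {"steps": [1, -0.0062, 0.0068, 0, 0, 1, -0.0048, 0.0078, 0, 0, 1, -0.0033, 0.009, 0, 0, 1, -0.0017, 0.0094, 0, 0, 1, 0, 0.0096, 0, 0, 1, 0.0017, 0.0094, 0, 0, 1, 0.0033, 0.009, 0, 0, 1, 0.0048, 0.0083, 0, 0, 1, 0.0062, 0.0073, 0, 0, 1, 0.0073, 0.0062, 0, 0]}}

```text
time_s: 9.4
tcp_pos: [568.2, 164.3, 211.2]
tool_rot: [0.122, 0.946, -0.033, 0.298]
wrist_force: [2.9, -3.1, -2.9]
finger_gap: 17.6
```

```bash
python3 - <<'E'
from h import *
wh();show()
E
```

```text
t 9.40 u 32.9 v 45.9 h 42.8 r 56.5 phi 54.4 | Frad -1.1 Ftan -2.4 Fax -4.4 gap 17.6 tilt 34.9
t 9.4 tcp [568.18 164.31 211.17] F [ 2.94 -3.14 -2.89] gap 17.63525061495543
q [-0.39  0.18 -0.27  2.13  0.94  0.65 -0.06] z [ 0.56 -0.14 -0.82] y [0.25 0.97 0.01] tilt 34.926225911862026 az -13.720811982347875
```

Emit:
{"api": "servo_tool", "payload": {"steps": [1, 0.0083, 0.0048, 0, 0, 1, 0.009, 0.0033, 0, 0, 1, 0.0094, 0.0017, 0, 0, 1, 0.0096, 0, 0, 0, 1, 0.0094, -0.0017, 0, 0, 1, 0.009, -0.0033, 0, 0, 1, 0.0083, -0.0048, 0, 0, 1, 0.0073, -0.0062, 0, 0, 1, 0.0062, -0.0073, 0, 0, 1, 0.0048, -0.0083, 0, 0, 1, 0.0033, -0.009, 0, 0, 1, 0.0017, -0.0094, 0, 0, 1, 0, -0.0096, 0, 0, 1, -0.0017, -0.0094, 0, 0, 1, -0.0033, -0.009, 0, 0, 1, -0.0048, -0.0083, 0, 0, 1, -0.0062, -0.0073, 0, 0, 1, -0.0073, -0.0062, 0, 0]}}

```text
time_s: 11.2
tcp_pos: [495.1, 91.5, 173.9]
tool_rot: [0.12, 0.947, -0.032, 0.297]
wrist_force: [2.8, 3.5, -6.6]
finger_gap: 17.1
```

```bash
python3 - <<'E'
from h import *
wh();show()
E
python3 circ.py -125 -15 10
```

```text
t 11.20 u -31.6 v -42.8 h 42.6 r 53.2 phi -126.4 | Frad -2.0 Ftan -4.2 Fax -6.5 gap 17.1 tilt 34.8
t 11.2 tcp [495.07  91.53 173.93] F [ 2.84  3.49 -6.58] gap 17.109627403422174
q [-0.37  0.07 -0.23  2.37  1.09  0.51 -0.2 ] z [ 0.56 -0.13 -0.82] y [0.25 0.97 0.01] tilt 34.81209194648866 az -13.418096048217055
t 11.20 u -31.6 v -42.8 h 42.6 r 53.2 phi -126.4 | Frad -2.0 Ftan -4.2 Fax -6.5 gap 17.1 tilt 34.8
11 1, -0.0083, -0.0048, 0, 0, 1, -0.009, -0.0033, 0, 0, 1, -0.0094, -0.0017, 0, 0, 1, -0.0096, 0, 0, 0, 1, -0.0094, 0.0017, 0, 0, 1, -0.009, 0.0033, 0, 0, 1, -0.0083, 0.0048, 0, 0, 1, -0.0073, 0.0062, 0, 0, 1, -0.0062, 0.0073, 0, 0, 1, -0.0048, 0.0083, 0, 0, 1, -0.0033, 0.009, 0, 0
```

Emit:
{"api": "servo_tool", "payload": {"steps": [1, -0.0083, -0.0048, 0, 0, 1, -0.009, -0.0033, 0, 0, 1, -0.0094, -0.0017, 0, 0, 1, -0.0096, 0, 0, 0, 1, -0.0094, 0.0017, 0, 0, 1, -0.009, 0.0033, 0, 0, 1, -0.0083, 0.0048, 0, 0, 1, -0.0073, 0.0062, 0, 0, 1, -0.0062, 0.0073, 0, 0, 1, -0.0048, 0.0083, 0, 0, 1, -0.0033, 0.009, 0, 0, 1, -0.0017, 0.0094, 0, 0, 1, 0, 0.0096, 0, 0]}}

```text
time_s: 12.5
tcp_pos: [577.2, 119.5, 225.0]
tool_rot: [0.122, 0.946, -0.034, 0.299]
wrist_force: [2.4, -3.7, 1.7]
finger_gap: 17.3
```

```bash
python3 - <<'E'
from h import *
wh();show()
E
python3 circ.py 5 125 5
```

```text
t 12.50 u 57.1 v 4.8 h 42.7 r 57.3 phi 4.8 | Frad 3.4 Ftan -3.3 Fax -0.5 gap 17.3 tilt 35.0
t 12.5 tcp [577.23 119.53 224.97] F [ 2.44 -3.68  1.69] gap 17.310268076968114
q [-0.34  0.14 -0.21  2.14  0.88  0.59  0.08] z [ 0.56 -0.14 -0.82] y [0.25 0.97 0.01] tilt 34.98797319983919 az -13.845786012406018
t 12.50 u 57.1 v 4.8 h 42.7 r 57.3 phi 4.8 | Frad 3.4 Ftan -3.3 Fax -0.5 gap 17.3 tilt 35.0
24 1, 0.0006, 0.0048, 0, 0, 1, 0.001, 0.0047, 0, 0, 1, 0.0014, 0.0046, 0, 0, 1, 0.0018, 0.0044, 0, 0, 1, 0.0022, 0.0043, 0, 0, 1, 0.0026, 0.004, 0, 0, 1, 0.0029, 0.0038, 0, 0, 1, 0.0032, 0.0035, 0, 0, 1, 0.0035, 0.0032, 0, 0, 1, 0.0038, 0.0029, 0, 0, 1, 0.004, 0.0026, 0, 0, 1, 0.0043, 0.0022, 0, 0, 1, 0.0044, 0.0018, 0, 0, 1, 0.0046, 0.0014, 0, 0, 1, 0.0047, 0.001, 0, 0, 1, 0.0048, 0.0006, 0, 0, 1, 0.0048, 0.0002, 0, 0, 1, 0.0048, -0.0002, 0, 0, 1, 0.0048, -0.0006, 0, 0, 1, 0.0047, -0.001, 0, 0, 1, 0.0046, -0.0014, 0, 0, 1, 0.0044, -0.0018, 0, 0, 1, 0.0043, -0.0022, 0, 0, 1, 0.004, -0.0026, 0, 0
```

Emit:
{"api": "servo_tool", "payload": {"steps": [1, 0.0006, 0.0048, 0, 0, 1, 0.001, 0.0047, 0, 0, 1, 0.0014, 0.0046, 0, 0, 1, 0.0018, 0.0044, 0, 0, 1, 0.0022, 0.0043, 0, 0, 1, 0.0026, 0.004, 0, 0, 1, 0.0029, 0.0038, 0, 0]}}

```text
time_s: 13.2
tcp_pos: [574.4, 152.6, 217.5]
tool_rot: [0.121, 0.946, -0.033, 0.298]
wrist_force: [4.2, -2.5, -0.6]
finger_gap: 17.2
```

```bash
python3 - <<'E'
from h import *
wh()
E
```

```text
t 13.20 u 43.8 v 36.1 h 42.9 r 56.8 phi 39.5 | Frad 1.9 Ftan -3.3 Fax -3.2 gap 17.2 tilt 34.9
```

Emit:
{"api": "servo_tool", "payload": {"steps": [1, 0.0032, 0.0035, 0, 0, 1, 0.0035, 0.0032, 0, 0, 1, 0.0038, 0.0029, 0, 0, 1, 0.004, 0.0026, 0, 0]}}

```text
time_s: 13.6
tcp_pos: [565.6, 167.3, 208.9]
tool_rot: [0.121, 0.946, -0.033, 0.298]
wrist_force: [4.7, -2.2, -1.7]
finger_gap: 17.7
```

```bash
python3 - <<'E'
from h import *
wh()
E
```

```text
t 13.60 u 28.9 v 48.2 h 42.9 r 56.2 phi 59.0 | Frad 0.9 Ftan -3.3 Fax -4.3 gap 17.7 tilt 34.9
```

Emit:
{"api": "servo_tool", "payload": {"steps": [1, 0.0043, 0.0022, 0, 0, 1, 0.0044, 0.0018, 0, 0, 1, 0.0046, 0.0014, 0, 0, 1, 0.0047, 0.001, 0, 0]}}

```text
time_s: 14.0
tcp_pos: [552.7, 177.1, 198.6]
tool_rot: [0.121, 0.946, -0.034, 0.298]
wrist_force: [4.8, -1.7, -2.9]
finger_gap: 17.5
```

```bash
python3 -c "
from h import *
wh()"
```

```text
t 14.00 u 10.8 v 54.4 h 42.9 r 55.5 phi 78.8 | Frad 0.1 Ftan -2.5 Fax -5.3 gap 17.5 tilt 34.9
```

Emit:
{"api": "servo_tool", "payload": {"steps": [1, 0.0048, 0.0006, 0, 0, 1, 0.0048, 0.0002, 0, 0, 1, 0.0048, -0.0002, 0, 0, 1, 0.0048, -0.0006, 0, 0]}}

```text
time_s: 14.4
tcp_pos: [537.3, 180.6, 187.5]
tool_rot: [0.122, 0.946, -0.034, 0.298]
wrist_force: [5.9, -3.2, -2.6]
finger_gap: 17.7
```

```bash
python3 -c "
from h import *
wh()"
```

```text
t 14.40 u -8.5 v 54.0 h 42.9 r 54.7 phi 98.9 | Frad -2.2 Ftan -3.5 Fax -5.8 gap 17.7 tilt 34.9
```

Emit:
{"api": "servo_tool", "payload": {"steps": [1, 0.0047, -0.001, 0, 0, 1, 0.0046, -0.0014, 0, 0, 1, 0.0044, -0.0018, 0, 0, 1, 0.0043, -0.0022, 0, 0]}}

```text
time_s: 14.8
tcp_pos: [521.6, 177.5, 177.2]
tool_rot: [0.122, 0.946, -0.034, 0.298]
wrist_force: [6.2, -4.6, -1.8]
finger_gap: 17.4
```

```bash
python3 -c "
from h import *
wh()"
```

```text
t 14.80 u -26.2 v 47.2 h 42.8 r 54.0 phi 119.1 | Frad -4.9 Ftan -2.8 Fax -5.6 gap 17.4 tilt 34.9
```

Emit:
{"api": "servo_tool", "payload": {"steps": [1, 0.004, -0.0026, 0, 0, 1, 0.0038, -0.0029, 0, 0, 1, 0.0035, -0.0032, 0, 0, 1, 0.0032, -0.0035, 0, 0]}}

```text
time_s: 15.2
tcp_pos: [513.4, 174.1, 174.1]
tool_rot: [0.121, 0.945, -0.029, 0.303]
wrist_force: [37.0, 7.5, -2.5]
finger_gap: 17.9
```

```bash
python3 -c "
from h import *
wh()"
```

```text
t 15.20 u -33.9 v 41.6 h 44.3 r 53.7 phi 129.2 | Frad -3.9 Ftan -30.8 Fax -21.6 gap 17.9 tilt 35.4
```

Emit:
{"api": "servo_tool", "payload": {"steps": [1, 0.0026, -0.0038, 0, 0, 1, 0.0023, -0.004, 0, 0, 1, 0.002, -0.0043, 0, 0, 1, 0.0016, -0.0044, 0, 0]}}

```text
time_s: 15.6
tcp_pos: [502.6, 173.7, 170.4]
tool_rot: [0.114, 0.946, -0.018, 0.303]
wrist_force: [17.6, 46.6, -7.0]
finger_gap: 17.1
```

```bash
python3 -c "
from h import *
wh()"
```

```text
t 15.60 u -44.5 v 38.1 h 47.2 r 58.6 phi 139.5 | Frad 31.8 Ftan -37.9 Fax -8.9 gap 17.1 tilt 35.3
```

Emit:
{"api": "servo_tool", "payload": {"steps": [1, -0.0042, 0.0083, 0, 0, 1, -0.0042, 0.0082, 0, 0, 1, -0.003, 0.003, 0, 0, 1, 0, 0, 0, 0]}}

```text
time_s: 16.0
tcp_pos: [510.0, 171.8, 170.7]
tool_rot: [0.122, 0.946, -0.034, 0.298]
wrist_force: [-1.8, 0.3, -0.1]
finger_gap: 0.1
```

```bash
python3 -c "
from h import *
wh();show()
for n in('side','top'):
    f=grab_frame(n);cv2.imwrite(f'pics/{n}3.png',cv2.resize(f['color'][120:260,140:300,::-1],None,fx=4,fy=4))
"
```

```text
t 16.00 u -38.0 v 38.7 h 43.1 r 54.2 phi 134.4 | Frad 1.0 Ftan 1.2 Fax 0.9 gap 0.1 tilt 34.9
t 16.0 tcp [510.03 171.79 170.69] F [-1.83  0.33 -0.14] gap 0.12504414847223846
q [-0.51  0.18 -0.26  2.26  1.07  0.63 -0.31] z [ 0.56 -0.14 -0.82] y [0.25 0.97 0.01] tilt 34.88430247970177 az -13.819371962473031
```

View pics/side3.png

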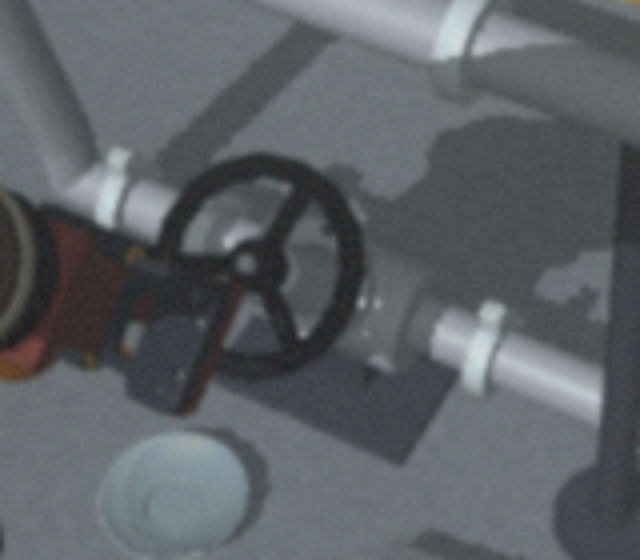

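View pics/top3.png

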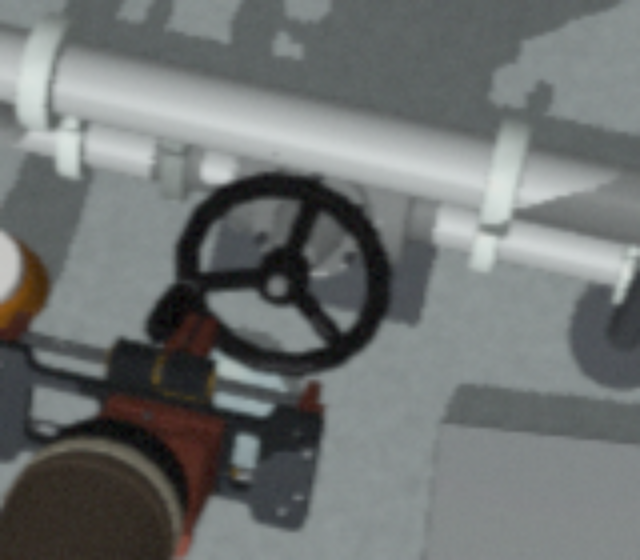

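```bash
cat > ang.py <<'E'
from h import *
def ray(n,px,h=0):
    k=CAM[n];d=k['a'].apply([(px[0]-k['c'][0])/k['f'],-(px[1]-k['c'][1])/k['f'],-1])
    o=HUB+h*AX;t=((o-k['p'])@AX)/(d@AX);g=k['p']+t*d-o
    return g@UP,g@YP,np.degrees(np.arctan2(g@YP,g@UP))
def spokefit(n,img,R0=18,R1=44,hub=None):
    # darkness along spoke directions in rim plane, 3-fold
    H=HUB if hub is None else hub
    g=cv2.cvtColor(img,cv2.COLOR_BGR2GRAY).astype(np.float32)
    th=np.radians(np.arange(0,360,1.));rr=np.linspace(R0,R1,14)
    P=[(H+3*AX+r*(np.cos(t)*UP+np.sin(t)*YP)) for t in th for r in rr]
    q=proj(n,P).astype(np.float32)
    v=cv2.remap(g,q[:,:1],q[:,1:],cv2.INTER_LINEAR).reshape(360,-1).mean(1)
    return v
def fold(v):
    k=np.convolve(np.r_[v[-4:],v,v[:4]],np.ones(9)/9,'valid')
    f=k.reshape(3,120).sum(0)/3;i=f.argmin();return i,f[i],f.mean(),k
E
python3 - <<'E'
from ang import *
for n,l in (('top',[(189.3,190.3),(219.5,173),(223,204.5)]),):
    for p in l: print(ray(n,p))
print('hend top',ray('top',(181.3,198.8),62))
for n in('side','top'):
    im=cv2.imread(f'pics/{n}0.png');i,a,b,k=fold(spokefit(n,im));print(n,'start',i,a,b)
    im=cv2.resize(cv2.imread(f'pics/{n}3.png'),(160,140),interpolation=cv2.INTER_AREA);full=np.full((384,512,3),128,np.uint8);full[120:260,140:300]=im
    i,a,b,k=fold(spokefit(n,full));print(n,'now',i,a,b)
E
```

```text
(np.float64(-17.253988752494205), np.float64(47.0071933003924), np.float64(110.15565983982117))
(np.float64(40.94687818610354), np.float64(-13.633099441109657), np.float64(-18.414973365839888))
(np.float64(-33.141400220938), np.float64(-33.82207763476918), np.float64(-134.41761388255907))
hend top (np.float64(-10.13265220656791), np.float64(49.73423490676147), np.float64(101.51560581401017))
side start 76 43.32006963094076 82.43112405141194
side now 109 43.385799407958984 75.82070649464926
top start 72 35.578220720644346 91.39617022938198
top now 109 25.989092508951824 89.75600030687119
```

Emit:
{"api": "servo_tool", "payload": {"steps": [1, 0, 0, -0.02, 0, 1, 0, 0, -0.02, 0, 0.6, 0, 0, -0.02, 0, 0.4, -0.01, 0.007, 0, 0, 0.4, -0.011, 0.0065, 0, 0, 0.4, 0, 0, 0, 0, 0.4, 0, 0, 0, 0]}}

```text
time_s: 16.8
tcp_pos: [497.4, 187.7, 231.4]
tool_rot: [0.122, 0.946, -0.035, 0.298]
wrist_force: [0.0, -0.4, -0.1]
finger_gap: 37.1
```

```bash
python3 -c "
from ang import *
wh()
for n in('side','top'):
    f=grab_frame(n);im=f['color'][:,:,::-1].copy();i,a,b,k=fold(spokefit(n,im));print(n,i,a,b);cv2.imwrite(f'pics/{n}4.png',cv2.resize(im[120:260,140:300],None,fx=4,fy=4))
"
```

```text
t 16.80 u -16.4 v 51.0 h 102.1 r 53.5 phi 107.8 | Frad -0.4 Ftan 0.1 Fax -0.2 gap 37.1 tilt 34.9
side 109 42.17699827971281 86.3744699160258
top 110 27.060895637229635 97.58069814046225
```

View pics/side4.png

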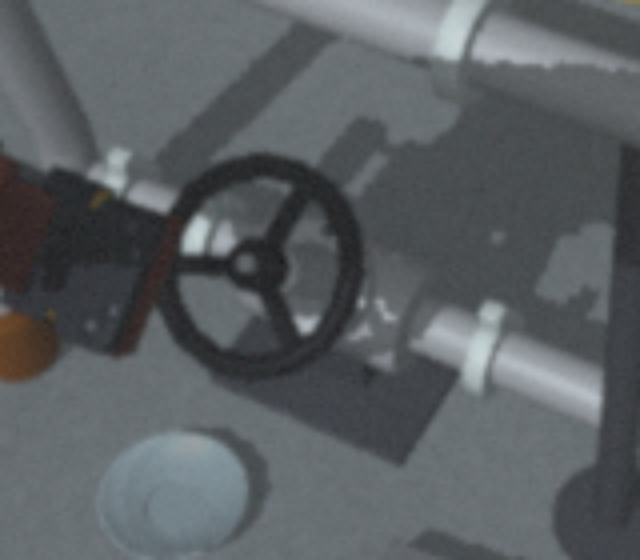

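View pics/top4.png

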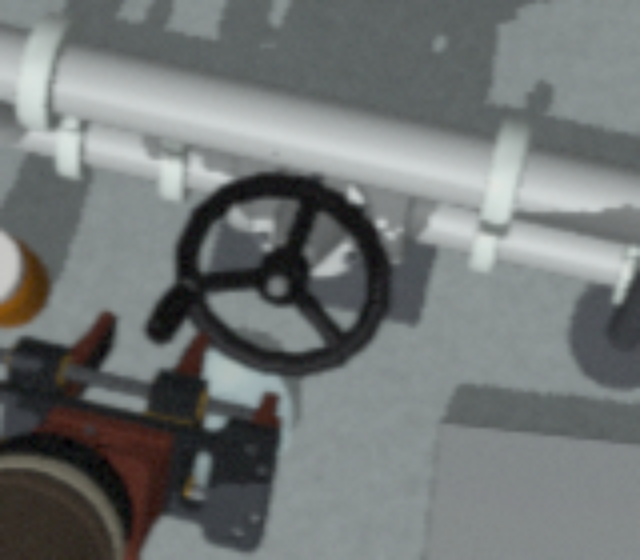

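Emit:
{"api": "servo_tool", "payload": {"steps": [0.4, 0, 0, 0.02, 0, 0.4, 0, 0, 0.02, 0, 0.4, 0, 0, 0.02, 0, 0.4, 0, 0, 0.001, 0, 1, 0, 0, 0, 0, 1, 0, 0, 0, 0, 1, 0, 0, 0, 0, 1, 0, 0, 0, 0, 1, 0, 0, 0, 0]}}

```text
time_s: 17.8
tcp_pos: [530.8, 180.0, 182.7]
tool_rot: [0.122, 0.946, -0.034, 0.298]
wrist_force: [-2.2, 1.4, 3.2]
finger_gap: 17.7
```

```bash
python3 -c "
from ang import *
wh()"
```

```text
t 17.80 u -16.3 v 51.8 h 42.5 r 54.3 phi 107.4 | Frad 0.8 Ftan -0.0 Fax 4.0 gap 17.7 tilt 34.9
```

Emit:
{"api": "servo_tool", "payload": {"steps": [1, 0.0046, -0.0016, 0, 0, 1, 0.0045, -0.002, 0, 0, 1, 0, 0, 0, 0]}}

```text
time_s: 18.1
tcp_pos: [522.3, 177.6, 177.0]
tool_rot: [0.122, 0.946, -0.035, 0.298]
wrist_force: [-2.6, -2.4, 6.6]
finger_gap: 17.9
```

```bash
python3 -c "
from ang import *
wh()"
```

```text
t 18.10 u -25.8 v 47.4 h 42.2 r 54.0 phi 118.6 | Frad -3.7 Ftan -0.5 Fax 6.5 gap 17.9 tilt 34.9
```

Emit:
{"api": "servo_tool", "payload": {"steps": [1, 0.0022, -0.0012, 0, 0, 1, 0.0022, -0.0012, 0, 0, 1, 0, 0, 0, 0]}}

```text
time_s: 18.4
tcp_pos: [518.8, 176.0, 174.9]
tool_rot: [0.122, 0.946, -0.035, 0.299]
wrist_force: [1.3, -4.0, 6.3]
finger_gap: 17.5
```

```bash
python3 -c "
from ang import *
wh()"
```

```text
t 18.40 u -29.5 v 45.0 h 42.2 r 53.8 phi 123.2 | Frad -6.0 Ftan -2.6 Fax 3.9 gap 17.5 tilt 35.0
```

Emit:
{"api": "servo_tool", "payload": {"steps": [1, 0.002, -0.0016, 0, 0, 1, 0.002, -0.0016, 0, 0, 1, 0, 0, 0, 0]}}

```text
time_s: 18.7
tcp_pos: [517.6, 175.5, 174.8]
tool_rot: [0.122, 0.945, -0.033, 0.301]
wrist_force: [13.4, -0.5, 5.6]
finger_gap: 17.9
```

```bash
python3 -c "
from ang import *
wh()"
```

```text
t 18.70 u -30.5 v 44.1 h 42.7 r 53.6 phi 124.6 | Frad -5.6 Ftan -13.1 Fax -2.9 gap 17.9 tilt 35.2
```

Emit:
{"api": "servo_tool", "payload": {"steps": [1, 0.0015, -0.0013, 0, 0, 1, 0, 0, 0, 0]}}

```text
time_s: 18.9
tcp_pos: [517.1, 175.2, 174.7]
tool_rot: [0.122, 0.945, -0.032, 0.301]
wrist_force: [16.7, 0.7, 5.1]
finger_gap: 17.6
```

```bash
python3 -c "
from ang import *
wh()
for n in('side','top'):
    f=grab_frame(n);im=f['color'][:,:,::-1].copy();i,a,b,k=fold(spokefit(n,im));print(n,i,a,b);cv2.imwrite(f'pics/{n}5.png',cv2.resize(im[120:260,140:300],None,fx=4,fy=4))
"
```

```text
t 18.90 u -30.9 v 43.7 h 42.9 r 53.6 phi 125.3 | Frad -5.3 Ftan -15.9 Fax -5.1 gap 17.6 tilt 35.3
side 8 43.227358358877666 79.55333322948879
top 7 22.461113188001843 92.49170420434739
```

View pics/top5.png

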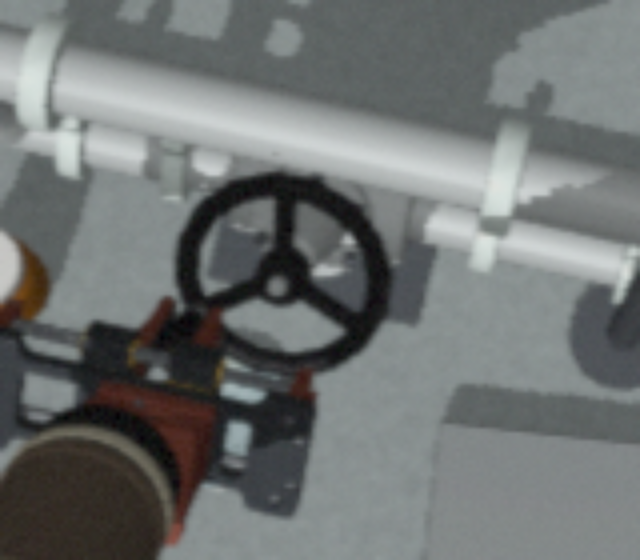

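Emit:
{"api": "servo_tool", "payload": {"steps": [1, -0.003, 0.002, 0, 0, 1, -0.0083, 0.0048, 0, 0, 1, -0.009, 0.0033, 0, 0, 1, -0.0094, 0.0017, 0, 0, 1, -0.0096, 0, 0, 0, 1, -0.0094, -0.0017, 0, 0, 1, -0.009, -0.0033, 0, 0, 1, -0.0083, -0.0048, 0, 0, 1, -0.0073, -0.0062, 0, 0, 1, 0, 0, 0, 0]}}

```text
time_s: 20.0
tcp_pos: [572.0, 157.9, 215.4]
tool_rot: [0.12, 0.946, -0.031, 0.3]
wrist_force: [3.8, 5.3, 5.6]
finger_gap: 17.6
```

```bash
python3 -c "
from ang import *
wh()
for n in('side','top'):
    f=grab_frame(n);im=f['color'][:,:,::-1].copy();i,a,b,k=fold(spokefit(n,im));print(n,i,a,b)
"
```

```text
t 20.00 u 39.6 v 40.6 h 43.3 r 56.7 phi 45.7 | Frad 8.0 Ftan 0.6 Fax 3.2 gap 17.6 tilt 35.1
side 48 54.06673699838144 88.02429327434963
top 45 42.65234869497793 62.2717074977027
```

Emit:
{"api": "servo_tool", "payload": {"steps": [1, -0.0033, -0.0035, 0, 0, 1, -0.003, -0.0037, 0, 0, 1, 0, 0, 0, 0]}}

```text
time_s: 20.4
tcp_pos: [575.3, 150.0, 219.1]
tool_rot: [0.12, 0.946, -0.03, 0.3]
wrist_force: [5.2, 6.4, 5.6]
finger_gap: 17.3
```

```bash
python3 -c "
from ang import *
u,v,h,p=wh();print(np.degrees(np.arctan2(v+.5,u-1.5)))
for n in('side','top'):
    f=grab_frame(n);im=f['color'][:,:,::-1].copy();i,a,b,k=fold(spokefit(n,im));print(n,i,a,b)
"
```

```text
t 20.40 u 46.0 v 33.7 h 43.3 r 57.0 phi 36.3 | Frad 9.3 Ftan 2.5 Fax 2.6 gap 17.3 tilt 35.1
37.61085615525552
side 38 56.28842148957429 92.56482145521376
top 42 38.451092048927585 58.027130879296195
```

Emit:
{"api": "servo_tool", "payload": {"steps": [1, -0.0015, 0, 0, 0, 1, -0.0015, 0, 0, 0, 1, 0, 0, 0, 0, 0.8, 0, 0, 0, 0, 0.5, 0, 0, 0, 0, 0.4, 0, 0, 0, 0, 0.4, 0, 0, 0, 0, 0.4, 0, 0, -0.015, 0, 0.4, 0, 0, -0.025, 0, 0.4, 0, 0, -0.03, 0, 0.4, 0, 0, -0.04, 0, 0.4, 0, 0, -0.04, 0, 0.4, 0, 0, -0.04, 0]}}

```text
time_s: 21.8
tcp_pos: [468.7, 170.8, 374.7]
tool_rot: [0.122, 0.946, -0.034, 0.297]
wrist_force: [0.5, 0.1, 0.7]
finger_gap: 52.5
```

```bash
python3 -c "
from ang import *
show();wh()
for n in('side','top'):
    f=grab_frame(n);im=f['color'][:,:,::-1].copy();i,a,b,k=fold(spokefit(n,im));print(n,i,a,b);cv2.imwrite(f'pics/{n}6.png',cv2.resize(im[120:260,140:300],None,fx=4,fy=4))
"
```

```text
t 21.8 tcp [468.72 170.84 374.72] F [0.46 0.14 0.7 ] gap 52.49830473200824
q [-0.45 -0.14 -0.33  2.03  0.57  0.98  0.28] z [ 0.55 -0.14 -0.82] y [0.25 0.97 0.01] tilt 34.83241104686836 az -13.960911226550785
t 21.80 u 46.6 v 27.6 h 233.0 r 54.1 phi 30.6 | Frad 0.8 Ftan -0.2 Fax 0.3 gap 52.5 tilt 34.8
side 36 46.491148913348155 89.65048543082342
top 38 42.35387215790925 100.22897973060608
```

View pics/top6.png

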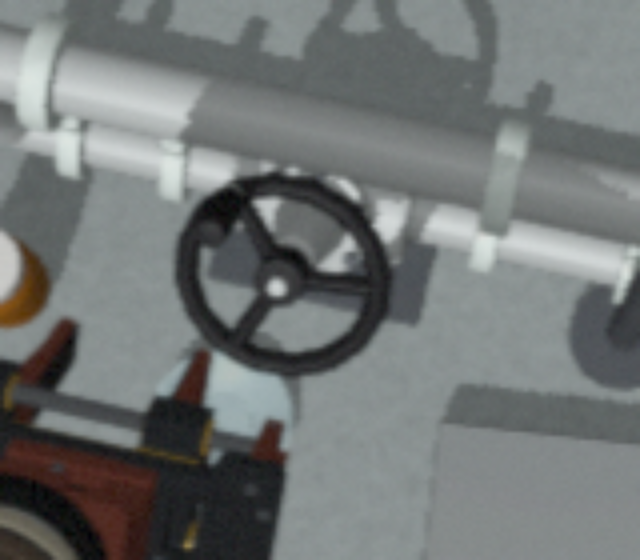

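View pics/side6.png

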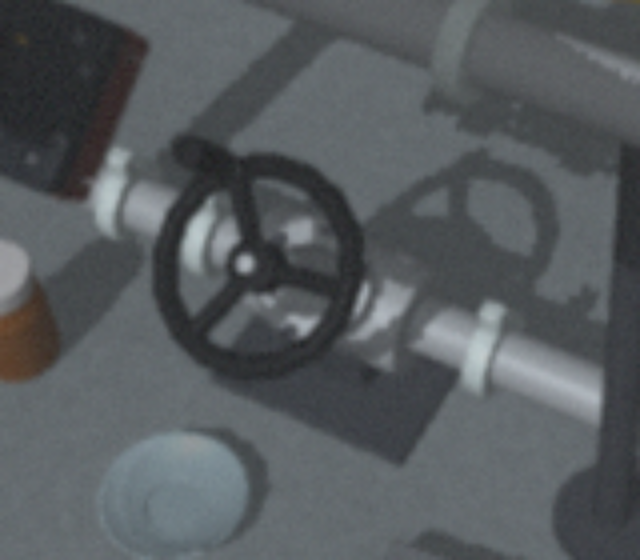

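```bash
python3 -c "
from station import *
print(hand_in())"
```

```text
the job is handed in; nothing more can be done
None
```

The valve is open to its stop and the wheel has been turned back clockwise about a quarter turn. I then took the hand off and handed the job in, with the clock at about 22 s.

- **Approach:** The move rows cannot command a tilt. I ran the arm up against its wrist joint limit until the hand leaned 35° along the wheel's axis. I then gripped the crank handle and turned it anticlockwise about 1.5 turns.
- **Stop:** The first time it met the stop I pushed too far, to roughly 30–38 N along the handle's path. The handle slipped out of the jaws and the wheel was knocked back about 18°. I regripped and pressed against the stop again, at about 16 N and a wheel angle of about 127.5° in both cameras.
- **Back-off:** After letting go, the wheel reads 36° in the side camera and 38° in the top camera, so it went back about 90°, good to about 2°. While the hand still held the handle the cameras disagreed by up to 4°, because it blocked the view; the hand position then gave about 89°.
- **Final state:** The last reading before handing in showed the hand about 190 mm clear of its gripping position and almost no wrist force. The dish and the jar look unmoved by eye in the pictures. I did not check the slide box separately, but the hand never went near it.

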